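Vent a vacuum canister through its lock-nut valve

TASK

Let the air back into the vacuum canister: unscrew the little knurled lock nut on its valve all the way (anticlockwise, until it stops or nearly so), then press the freed valve tip straight down with a fingertip until it is fully home, keep it there for about two seconds, and let it spring back up. Press gently, the thin valve pin bends under about 14 N, do not lean on the canister's lid, and leave the other things on the shelf where they are.

Things in the scene. Friction and masses are not known exactly. Their poses are not given: they have to be found in the camera images.
- canister: squat round steel vacuum canister with white lid, 118 mm wide, 90 mm high to the lid's flat top, held fast to the tile by its suction foot. Origin: centre of its underside, z up. On the lid the slim upright brass valve stands 28 mm from the centre along +x; a flat round gauge, 26 mm wide, 5 mm high, lies 28 mm along -x.
- valve_root (a point): point on the lid's top (z = 90 mm) on the valve's upright axis. Heights above it, each up to 7 mm more or less as the valve sits deeper or shallower in its grommet (not measured): grommet 16 mm wide to 7 mm, stem 10 mm wide to 16, round knurled steel lock nut 16 mm wide, 10 mm high, from 16 to 26 when screwed down, then a thin pin, brass valve tip 7 mm wide from 30 to its flat top at 38.
- lock_nut (a joint): turn of the nut, rad: 0 = screwed down (starts at 0 to 0.4), grows anticlockwise seen from above, end stop at 4.2. Climbs 1 mm per rad, takes 0.05 N m, stays where left. It is threaded on the sprung pin: held without rising it draws the pin down a little, harmlessly. The nut bears on the stem, so the pin can go down only as far as the nut has climbed.
- valve_pin (a joint): how far the valve pin is pressed down, m: 0 = up at rest, 0.0035 = fully home on a hard stop. A spring returns it: about 2 N at the start of the stroke, 6.4 N fully home. More than about 14 N on the tip bends it.
- sippy_cup: bystander: purple sippy cup with a white lid and flip top, 76 mm wide, 106 mm high, loose; origin: centre of its underside
- glass_jar: bystander: empty open glass jar, 72 mm wide, 95 mm high, loose; origin: centre of its underside
- pill_organiser: bystander: round green pill organiser with flaps, 94 mm wide, 27 mm high, loose; origin: centre of its underside
- pot_lid: bystander: small steel pot lid with a black knob, 140 mm wide, 38 mm high, loose; origin: centre of its underside

How it is judged:
By the outcome, as a careful person would: the job done as asked, in the order asked, and still so for the second after the job is handed in, with the robot touching nothing.
It also fails if it takes over 69 s, if anything falls off the work surface, if the arm or the gripper's body presses on something with over 40 N, if the wrist force passes 120 N, or if a joint passes its speed limit or range.

ROBOT

A 6-joint arm with a two-finger parallel gripper is mounted at the origin on the work surface. World frame = base frame: x ahead of the robot, y to its left, z up, the work surface at z = 0. Lengths are in m, angles in rad, forces in N, time in s.
With the tool pointing down it reaches from about 0.35 to 0.725 m from the base axis. Payload 6 kg.
Tool frame: the origin (TCP) lies at the very end of the fingers, on their centre line; the grasp point (between the pads) lies 19 mm behind it (manip.grasp_offset is the distance from the TCP to the grasp point, in m); z points along the fingers, y is the direction in which the jaws open and shut (so a half turn about z gives the same grasp; the last joint's range is limited). The gripper opens to 85 mm and grips with 20 to 120 N. Pads are 22 mm wide; open, the fingers measure 114 mm over their backs; the gripper's body (76 mm by 85 mm) begins 54 mm behind the grasp point. The pads swing forward as they close: fully open they stand 13 mm farther back than shut.
Start: joints at [1.569, 0.04, 0.085, 0, -1.615, -0.334], TCP at [0.198, 0.566, 0.231] pointing down, gripper open.
Joint ranges: [-2.56, 2.56], [-1.29, 2.01], [-1.08, 1.49], [-3.29, 1.98], [-2.81, -0.18], [-2.99, 2.99]. Speed limits (rad/s): [2.57, 2.57, 3.01, 3.14, 3.14, 3.14].

INTERFACE

Orientations are given as a unit quaternion [x, y, z, w].
In Python, from bench import manip gives the robot as it stands.
- The arm moves only by the tool carry_out, never from a script. Its argument "deltas" is a list of rows, each a list of 2 entries, a list of its own where there are three numbers: the shift along the tool's x, y, z in m, then the turn, a rotation vector about the tool's x, y, z in degrees. In form: [[[dx, dy, dz], [rx, ry, rz]], ...]. A call has 1 to 20 rows; each row shifts and turns the pose as measured when the row begins, along the tool's axes as they then stand; what a row does not reach is not made up. A row lasts 1/8 s, in which the tool goes at most 62.5 mm and 10.7 degrees, less where a joint would pass 70% of its speed; a pose out of reach is approached as far as the arm can. A call is refused whole if a number of a shift passes 0.0625 or a number of a turn 10.7, either way. A call with a gripper value outside its range is refused whole. "fingers" is the closure, from -1 (fully open) to 1 (shut), set as the call begins (left out, the last holds). The fingers move at their own pace and stop on an object; "grip_force" is the grip in N (left out, the last holds). Time passes only in rows, so rows that do not move let the fingers close. It gives the time, the measured TCP pose, the force and the opening at its end, in the units of the state.
- manip.sense(): the state, without advancing time (a new reading comes with each control period).
- manip.snapshot(name): name is "scene" or "top"; returns a dict with "image" (480x640x3 uint8, red, green, blue), "K" (3x3 intrinsics, pixels), "D" ([k1, k2, p1, p2, k3] as OpenCV has them; the pictures are not rectified), "eye" and "attitude" of the camera in the world. Camera axes: x right, y up, looking along -z (the intrinsics and any distortion apply to the point x, -y, -z); pixel columns grow to the right and rows downward; lengths in m; the calibration is good to about 2 mm. A picture is of the moment at which its call begins. There is no depth.
- manip.sign_off(): hands the job in, once; it reports no verdict.
Trained networks look in the newest picture that a camera, given by its name, has taken for a name from the list of things; names that differ only in an ending like _2 or _b are one class to them, and where a whole thing is asked for, a point or a joint stands for the part that bears it (a point fixed in the world has none). Each returns a list of dicts, best first, with "p" (0 to 1); they miss things now and then, are a little off and sometimes report something else, mostly with a low value. They report only what shows in the picture. A call takes as long as a camera call.
- manip.look_for(camera, label): "extent" ([left, top, width, height] as shares, 0 to 1, of the picture: columns of its width, rows of its height, round what is visible of it).
- manip.landmark_of(camera, label): "location" ([column, row] as shares, 0 to 1, of the picture: columns of its width, rows of its height: a listed point, or the origin of a listed thing).
The state is a dict: "time": time; "joint_pos": joint angles; "joint_velocities": joint speeds; "joint_efforts": joint torques, N m; "tcp_pos": TCP position; "ee_rot": TCP orientation; "contact_force": force on the tool from outside, world axes, zero at the start; "wrist_torque": the same for the moment, N m; "grip_width": finger opening in m.
Only numpy, scipy, OpenCV 4.12 (cv2) and the standard library are available. Lean on these libraries where they do the work, as an engineer would, in place of code of your own. Each camera call takes 0.05 s, during which the arm holds its last target. There are 200 camera calls.

## Working session

There is one attempt and no reset: what is moved stays moved. The work goes in short steps, Python scripts to look and compute and a tool call to move; the robot and the scene stay as the last step left them, time stands still between calls to the robot, and variables do not carry over. Pictures are saved under pics/ and viewed, about 8 in all and at most 12, crops included, and the job is handed in when it is done.

Besides the shell and the picture viewer there is one more tool, called after "Call:" as name([rows], argument=value, ...), one row to a line, values as JSON. carry_out: Moves the arm, as the interface text tells. Its arguments: {"type":"object","properties":{"deltas":{"type":"array","items":{"type":"array"}},"fingers":{"type":"number"},"grip_force":{"type":"number"}},"required":["deltas"]}

```bash
mkdir -p pics; cat > h.py <<'E'
import numpy as np, cv2
from bench import manip
from scipy.spatial.transform import Rotation as R
def rot(a):
    a=np.array(a,float); return a if a.shape==(3,3) else R.from_quat(a).as_matrix()
def ray(s,uv):
    p=cv2.undistortPoints(np.array([[uv]],float),np.array(s["K"]),np.array(s["D"]))[0,0]
    d=rot(s["attitude"])@np.array([p[0],-p[1],-1]); return np.array(s["eye"]),d/np.linalg.norm(d)
def at_z(s,uv,z):
    e,d=ray(s,uv); return e+d*(z-e[2])/d[2]
def tri(rays):
    A=sum(np.eye(3)-np.outer(d,d) for e,d in rays); b=sum((np.eye(3)-np.outer(d,d))@e for e,d in rays)
    return np.linalg.solve(A,b)
def proj(s,P):
    c=rot(s["attitude"]).T@(np.array(P)-np.array(s["eye"])); c=np.array([c[0],-c[1],-c[2]])
    return cv2.projectPoints(c.reshape(1,3),np.zeros(3),np.zeros(3),np.array(s["K"]),np.array(s["D"]))[0].ravel()
def save(s,n,crop=None,f=1):
    im=s["image"][...,::-1]
    if crop: x,y,w,h=crop; im=im[y:y+h,x:x+w]
    cv2.imwrite("pics/"+n,cv2.resize(np.ascontiguousarray(im),None,fx=f,fy=f,interpolation=cv2.INTER_CUBIC))
E
python3 - <<'E'
from h import *
S={}
for c in("scene","top"):
    s=S[c]=manip.snapshot(c); save(s,c+"0.png"); print(c,s["eye"],s["attitude"],s["K"][0][0],s["D"])
    for l in("valve_root","canister","sippy_cup","glass_jar","pill_organiser","pot_lid"):
        r=manip.landmark_of(c,l)[:2]
        for q in r:
            uv=np.array(q["location"])*[640,480]; print(l,round(q["p"],2),uv.round(1),at_z(s,uv,.09 if l=="valve_root" else 0).round(4))
    print(manip.look_for(c,"lock_nut")[:2])
print(manip.sense())
E
```

```text
scene [ 0.94295692 -0.57781444  0.76116781] [0.36998698 0.08967094 0.23987693 0.89304413] 465.907936951358 [0.02067167 0.         0.         0.         0.        ]
valve_root 0.83 [286.8 255.8] [ 0.5895 -0.086   0.09  ]
canister 0.93 [292.1 278.8] [ 0.5869 -0.0686  0.    ]
sippy_cup 0.71 [163.2 350.5] [ 0.475  -0.3286  0.    ]
glass_jar 0.94 [346.9 170.9] [0.5141 0.3148 0.    ]
glass_jar 0.41 [351. 343.] [ 0.7642 -0.1425  0.    ]
pill_organiser 0.82 [353.  340.8] [ 0.7653 -0.1364  0.    ]
pot_lid 0.78 [414.3 233.3] [0.757  0.1879 0.    ]
[{'extent': [0.5269, 0.2717, 0.0359, 0.1029], 'p': 0.66}]
top [ 0.43118472 -0.0103082   1.08866308] [ 0.0696039  -0.0609476  -0.70269819  0.70544733] 513.1930147531157 [-0.01013648  0.          0.          0.          0.        ]
valve_root 0.85 [365.  260.8] [ 0.5957 -0.0893  0.09  ]
canister 0.57 [347.1 271.1] [ 0.588  -0.0578  0.    ]
sippy_cup 0.56 [477.4 320.8] [ 0.4836 -0.3306  0.    ]
glass_jar 0.73 [174.1 303.5] [0.5172 0.31   0.    ]
pill_organiser 0.74 [387.3 192.5] [ 0.763  -0.1473  0.    ]
pot_lid 0.83 [235.6 195.8] [0.7549 0.1871 0.    ]
[{'extent': [0.5691, 0.5456, 0.0056, 0.0002], 'p': 0.46}]
{'time': 0.8, 'joint_pos': array([ 1.56871711e+00,  4.01718907e-02,  8.48071233e-02, -2.05209472e-05,
       -1.61548238e+00, -3.33657445e-01]), 'joint_velocities': array([ 0.00092341,  0.00045512,  0.00116602, -0.00020596, -0.00024458,
       -0.00115465]), 'joint_efforts': array([-8.32875708e-05, -3.67878342e+01,  3.47432935e+01,  6.93274274e+00,
       -8.73571771e-04,  4.22247538e-06]), 'tcp_pos': array([0.19767116, 0.56648401, 0.23127704]), 'ee_rot': array([ 9.85943244e-01, -1.67080575e-01, -5.91631310e-06,  2.67529141e-05]), 'contact_force': array([-0.12392023,  0.31143023, -0.33938192]), 'wrist_torque': array([-0.06813973,  0.05363533, -0.0318094 ]), 'grip_width': 0.08572064452844845}
```

```bash
python3 - <<'E'
import cv2,numpy as np
a=cv2.imread("pics/scene0.png")[185:325,210:380]; b=cv2.imread("pics/top0.png")[195:335,280:450]
cv2.imwrite("pics/c0.png",np.vstack([np.hstack([cv2.resize(i,(400,329),interpolation=2) for i in(a,b)])]))
E
```

```text
(no output)
```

View pics/c0.png

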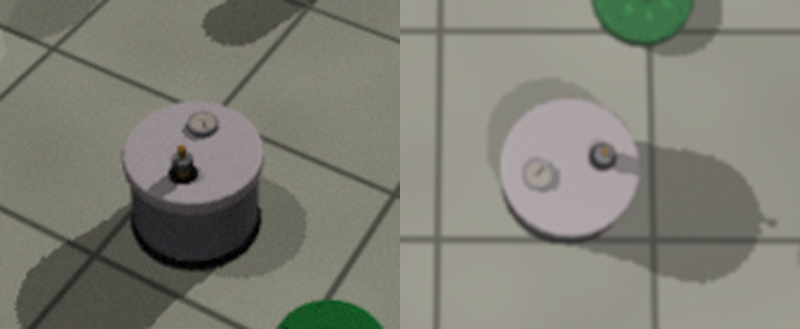

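View pics/scene0.png

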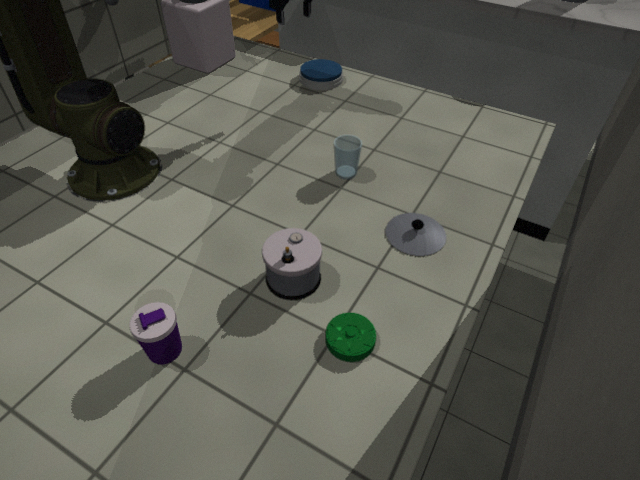

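The crops show the canister with its valve. In the scene view the orange tip is at about (287, 248) px with the dark nut just below it. In the top view the tip is at about (367, 260) px. Nothing stands close around it.

```bash
python3 - <<'E'
from h import *
rs=[];S={}
for c,uv in(("scene",(287,250)),("top",(366,260))):
    im=0
    for i in range(4): s=manip.snapshot(c); im=im+s["image"].astype(float)/4
    S[c]=s
    x,y=uv; p=im[y-14:y+12,x-12:x+12]; cv2.imwrite(f"pics/z{c}.png",cv2.resize(p[...,::-1].astype(np.uint8),(390,420),interpolation=cv2.INTER_CUBIC))
    w=np.clip(p[...,0]-p[...,2]-25,0,None); w[np.hypot(*np.mgrid[-14:12,-12:12])>11]=0
    yy,xx=np.mgrid[y-14:y+12,x-12:x+12]; q=np.array([(w*xx).sum(),(w*yy).sum()])/w.sum(); print(c,q,w.max(),(w>5).sum())
    rs.append(ray(s,q))
P=tri(rs); print("tip centroid",P,[np.linalg.norm(np.cross(d,P-e)) for e,d in rs],[proj(S[c],P) for c in S])
# lid circle in top: white pixels ellipse
a=cv2.imread("pics/zscene.png");b=cv2.imread("pics/ztop.png");cv2.imwrite("pics/z.png",np.hstack([a,b]))
E
```

```text
scene [286.82337492 248.79776756] 50.25 18
top [366.786268   259.04651163] 45.75 9
tip centroid [ 0.59436678 -0.09080474  0.11709036] [np.float64(0.00028055611701032786), np.float64(0.00028055611701055375)] [array([286.97098768, 248.77182489]), array([366.88110349, 259.15845016])]
```

View pics/z.png

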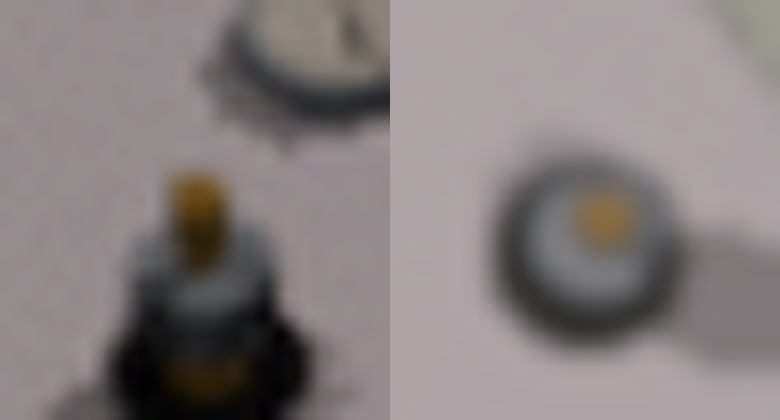

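The tip triangulates to about (0.594, -0.091, 0.117) with a ray gap of 0.3 mm. That is inside the reach, and the height fits a valve sitting a few mm deep (nominal tip centre 0.124). Next I move over it.

Call:
carry_out([
  [[0.045,0.0375,0],[0,0,0]],
  [[0.045,0.0375,0],[0,0,0]],
  [[0.045,0.0375,0],[0,0,0]],
  [[0.045,0.0375,0],[0,0,0]],
  [[0.045,0.0375,0],[0,0,0]],
  [[0.045,0.0375,0],[0,0,0]],
  [[0.045,0.0375,0],[0,0,0]],
  [[0.045,0.0375,0],[0,0,0]],
  [[0.045,0.0375,0],[0,0,0]],
  [[0.045,0.0375,0],[0,0,0]],
  [[0.045,0.0375,0],[0,0,0]],
  [[0.045,0.0375,0],[0,0,0]],
], fingers=-1)

```text
time: 2.7
tcp_pos: [0.5689, -0.0524, 0.2335]
ee_rot: [0.987, -0.163, 0.003, -0.002]
contact_force: [0.9, 1.2, 0.9]
grip_width: 0.0854
```

```bash
cat >> h.py <<'E'
def st(P=None):
    s=manip.sense(); Rm=rot(s["ee_rot"])
    print("t",round(s["time"],2),"tcp",np.round(s["tcp_pos"],4),"q",np.round(s["joint_pos"],3),"F",np.round(s["contact_force"],2),"M",np.round(s["wrist_torque"],3),"w",round(s["grip_width"],4))
    print("tool x",Rm[:,0].round(3),"z",Rm[:,2].round(4))
    if P is not None: print("delta tool",(Rm.T@(np.array(P)-s["tcp_pos"])).round(4))
    return s
E
python3 -c "
from h import *
st([.5944,-.0908,.16])"
```

```text
t 2.7 tcp [ 0.5689 -0.0524  0.2335] q [ 0.259 -0.042  0.007 -0.    -1.612  0.984] F [0.92 1.18 0.93] M [ 0.084 -0.047  0.025] w 0.0854
tool x [ 0.947 -0.322  0.006] z [ 0.0069  0.0021 -1.    ]
delta tool [0.0361 0.0285 0.0736]
```

Call:
carry_out([
  [[0.036,0.0285,0],[0,0,0]],
  [[0,0,0.001],[0,0,10.5]],
  [[0,0,0.001],[0,0,10.5]],
  [[0,0,0.001],[0,0,10.5]],
  [[0,0,0.001],[0,0,10.5]],
  [[0,0,0.001],[0,0,10.5]],
  [[0,0,0.001],[0,0,10.5]],
  [[0,0,0.001],[0,0,10.5]],
  [[0,0,0.001],[0,0,10.5]],
  [[0,0,0.001],[0,0,10.5]],
  [[0,0,0.001],[0,0,10.5]],
  [[0,0,0.001],[0,0,10.5]],
  [[0,0,0.001],[0,0,10.5]],
  [[0,0,0.001],[0,0,10.5]],
  [[0,0,0.001],[0,0,10.5]],
  [[0,0,0.001],[0,0,10.5]],
  [[0,0,0.001],[0,0,10.5]],
  [[0,0,0.001],[0,0,10.5]],
  [[0,0,0.001],[0,0,10.5]],
], fingers=-0.2)

```text
time: 5.08
tcp_pos: [0.5955, -0.0977, 0.2125]
ee_rot: [0.278, 0.961, 0.001, 0.001]
contact_force: [-1.0, -0.1, -0.0]
grip_width: 0.0516
```

```bash
python3 -c "
from h import *
s=st([.5944,-.0908,.15])
print(R.from_matrix(rot(s['ee_rot'])).as_quat())
for c in ('scene','top'):
    i=manip.snapshot(c); save(i,c+'1.png'); print(proj(i,[.5944,-.0908,.117]),proj(i,s['tcp_pos']))
a=cv2.imread('pics/scene1.png')[150:310,210:370];b=cv2.imread('pics/top1.png')[180:340,290:450]
cv2.imwrite('pics/v1.png',cv2.resize(np.hstack([a,b]),(800,400),interpolation=2))
"
```

```text
t 5.08 tcp [ 0.5955 -0.0977  0.2125] q [ 1.690e-01  4.600e-02  5.600e-02 -1.000e-03 -1.578e+00 -2.303e+00] F [-1.01 -0.06 -0.02] M [-0.056 -0.007 -0.024] w 0.0516
tool x [-0.845  0.535 -0.002] z [ 0.003   0.0011 -1.    ]
delta tool [0.0048 0.0051 0.0625]
[0.27824415 0.96050901 0.00096071 0.00130657]
[286.9892324  248.80951327] [283.02556866 213.94821823]
[366.8746085  259.14915158] [375.30879665 249.4167823 ]
```

View pics/v1.png

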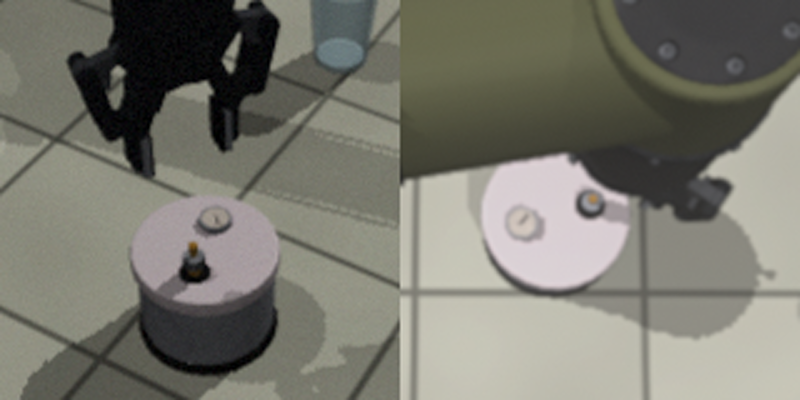

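Call:
carry_out([
  [[0.005,0.005,0],[0,0,0]],
  [[0,0,0.025],[0,0,0]],
  [[0,0,0.025],[0,0,0]],
  [[0,0,0.02],[0,0,0]],
  [[0,0,0],[0,0,0]],
], fingers=0.1, grip_force=30)

```text
time: 5.8
tcp_pos: [0.5941, -0.0888, 0.1415]
ee_rot: [0.268, 0.964, 0.001, 0.002]
contact_force: [0.0, -1.0, -0.1]
grip_width: 0.0385
```

```bash
python3 -c "
from h import *
s=st([.5944,-.0908,.12])
for c in ('scene','top'):
    i=manip.snapshot(c); save(i,c+'2.png'); print(proj(i,[.5944,-.0908,.117]),proj(i,s['tcp_pos']))
a=cv2.imread('pics/scene2.png')[190:290,237:337];b=cv2.imread('pics/top2.png')[210:310,317:417]
cv2.imwrite('pics/v2.png',cv2.resize(np.hstack([a,b]),(800,400),interpolation=2))
"
```

```text
t 5.8 tcp [ 0.5941 -0.0888  0.1415] q [ 1.840e-01  4.600e-02 -7.200e-02 -1.000e-03 -1.448e+00 -2.297e+00] F [ 0.03 -1.02 -0.08] M [-0.012 -0.008 -0.04 ] w 0.0385
tool x [-0.857  0.516 -0.003] z [ 0.0046  0.0016 -1.    ]
delta tool [-0.0012 -0.0016  0.0215]
[286.9892324  248.80951327] [286.90231795 239.05586414]
[366.8746085  259.14915158] [366.87893879 257.11388839]
```

View pics/v2.png

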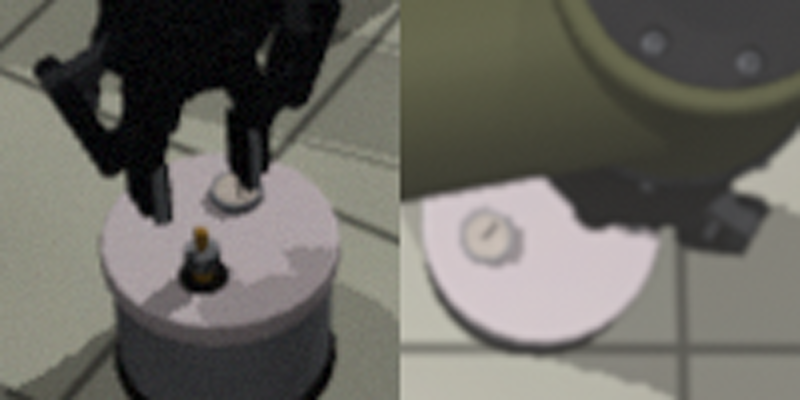

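The fingertips straddle the valve. They sit at (277, 244) and (299, 236) px with their midpoint over the tip at about column 287. I'll go down and close gently.

Call:
carry_out([
  [[-0.001,-0.0015,0.02],[0,0,0]],
  [[0,0,0.015],[0,0,0]],
  [[0,0,0.005],[0,0,0]],
  [[0,0,0],[0,0,0]],
])

```text
time: 6.4
tcp_pos: [0.5966, -0.0909, 0.1036]
ee_rot: [0.267, 0.964, 0.002, 0.005]
contact_force: [-0.2, 0.5, -0.0]
grip_width: 0.0385
```

```bash
python3 -c "
from h import *
s=st([.5944,-.0908,.0995])"
```

```text
t 6.4 tcp [ 0.5966 -0.0909  0.1036] q [ 1.810e-01  6.200e-02 -1.250e-01  1.000e-03 -1.372e+00 -2.293e+00] F [-0.16  0.53 -0.02] M [ 0.066 -0.02   0.007] w 0.0385
tool x [-0.857  0.515 -0.009] z [ 0.0112  0.0013 -0.9999]
delta tool [ 0.0019 -0.0011  0.0041]
```

Call:
carry_out([
  [[0.002,-0.001,0.003],[0.4,0.5,0]],
  [[0,0,0.0005],[0,0,0]],
])

```text
time: 6.65
tcp_pos: [0.5946, -0.0907, 0.1006]
ee_rot: [0.267, 0.964, -0.0, 0.0]
contact_force: [-0.2, -0.0, -0.4]
grip_width: 0.0385
```

Call:
carry_out([
  [[0,0,0],[0,0,0]],
  [[0,0,0],[0,0,0]],
  [[0,0,0],[0,0,0]],
  [[0,0,0],[0,0,0]],
  [[0,0,0],[0,0,0]],
], fingers=1, grip_force=25)

```text
time: 7.28
tcp_pos: [0.5945, -0.0911, 0.1011]
ee_rot: [0.267, 0.964, -0.0, 0.0]
contact_force: [-0.5, -1.2, 0.0]
grip_width: 0.0143
```

```bash
python3 -c "
from h import *
s=st([.5944,-.0908,.0995])
i=manip.snapshot('scene'); save(i,'s3.png',(237,190,100,75),8)"
```

```text
t 7.28 tcp [ 0.5945 -0.0911  0.1011] q [ 1.810e-01  6.700e-02 -1.240e-01  1.000e-03 -1.379e+00 -2.294e+00] F [-0.49 -1.16  0.  ] M [-0.227  0.171 -0.02 ] w 0.0143
tool x [-0.857  0.515 -0.001] z [ 6.e-04 -8.e-04 -1.e+00]
delta tool [0.0003 0.0002 0.0016]
```

View pics/s3.png

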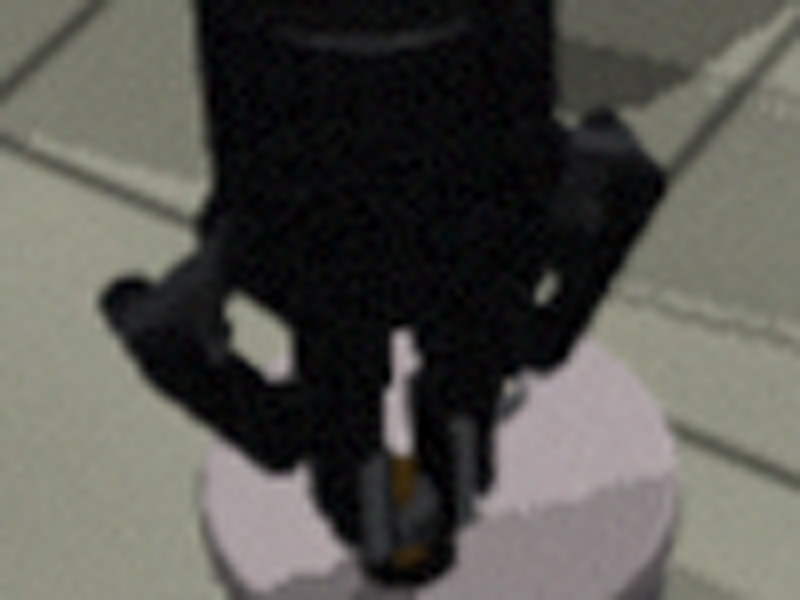

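The nut sits between the pads, with the brass tip at (287, 249) px above it and a bit of stem below. I'll start with a short turn.

Call:
carry_out([
  [[0,0,0],[0,0,0]],
  [[0,0,-0.0002],[0,0,-6]],
  [[0,0,-0.0002],[0,0,-9]],
  [[0,0,-0.0002],[0,0,-9]],
  [[0,0,-0.0002],[0,0,-9]],
], grip_force=35)

```text
time: 7.95
tcp_pos: [0.5945, -0.0911, 0.1018]
ee_rot: [-0.026, 1.0, -0.0, 0.0]
contact_force: [-0.2, -0.3, -0.9]
grip_width: 0.0138
```

```bash
python3 -c "
from h import *
s=st([.5944,-.0909,.1015])"
```

```text
t 7.95 tcp [ 0.5945 -0.0911  0.1018] q [ 1.810e-01  6.700e-02 -1.230e-01  1.000e-03 -1.380e+00 -1.701e+00] F [-0.18 -0.35 -0.87] M [-0.203  0.123 -0.105] w 0.0138
tool x [-0.999 -0.052 -0.   ] z [ 4.e-04 -8.e-04 -1.e+00]
delta tool [0.0001 0.0002 0.0003]
```

Call:
carry_out([
  [[0,0,-0.0002],[0,0,-10]],
  [[0,0,-0.0002],[0,0,-10]],
  [[0,0,-0.0002],[0,0,-10]],
  [[0,0,-0.0002],[0,0,-10]],
  [[0,0,-0.0002],[0,0,-10]],
  [[0,0,-0.0002],[0,0,-10]],
  [[0,0,-0.0002],[0,0,-10]],
  [[0,0,-0.0002],[0,0,-10]],
  [[0,0,-0.0002],[0,0,-10]],
  [[0,0,-0.0002],[0,0,-10]],
  [[0,0,-0.0002],[0,0,-10]],
  [[0,0,-0.0002],[0,0,-10]],
  [[0,0,-0.0002],[0,0,-10]],
  [[0,0,-0.0002],[0,0,-10]],
  [[0,0,-0.0002],[0,0,-10]],
  [[0,0,-0.0002],[0,0,-10]],
])

```text
time: 9.95
tcp_pos: [0.5946, -0.0912, 0.1047]
ee_rot: [0.995, -0.102, 0.0, 0.001]
contact_force: [0.3, 0.0, 0.5]
grip_width: 0.0138
```

```bash
python3 -c "
from h import *
s=st([.5944,-.0909,.1045])"
```

```text
t 9.95 tcp [ 0.5946 -0.0912  0.1047] q [ 1.810e-01  6.600e-02 -1.190e-01  1.000e-03 -1.386e+00  1.185e+00] F [0.33 0.04 0.5 ] M [-0.286  0.161 -0.068] w 0.0138
tool x [ 0.979 -0.203  0.   ] z [-0.     -0.0012 -1.    ]
delta tool [-0.0002 -0.0003  0.0002]
```

Call:
carry_out([
  [[0,0,-0.0001],[0,0,-6]],
  [[0,0,-0.0001],[0,0,-6]],
  [[0,0,-0.0001],[0,0,-6]],
  [[0,0,0],[0,0,0]],
])

```text
time: 10.45
tcp_pos: [0.5946, -0.0912, 0.105]
ee_rot: [0.998, 0.06, -0.0, 0.001]
contact_force: [-0.4, -1.6, -0.6]
grip_width: 0.0137
```

```bash
python3 -c "
from h import *
s=st()"
```

```text
t 10.45 tcp [ 0.5946 -0.0912  0.105 ] q [ 1.810e-01  6.600e-02 -1.190e-01  1.000e-03 -1.386e+00  1.510e+00] F [-0.38 -1.57 -0.58] M [-0.214  0.188 -0.028] w 0.0137
tool x [ 0.993  0.121 -0.   ] z [-1.0e-04 -1.3e-03 -1.0e+00]
```

Call:
carry_out([
  [[0,0,-0.0001],[0,0,-5]],
  [[0,0,-0.0001],[0,0,-5]],
  [[0,0,0],[0,0,0]],
])

```text
time: 10.82
tcp_pos: [0.5946, -0.0912, 0.1051]
ee_rot: [0.989, 0.145, -0.0, 0.001]
contact_force: [-0.7, -0.7, -0.1]
grip_width: 0.0137
```

```bash
python3 -c "
from h import *
s=st()"
```

```text
t 10.82 tcp [ 0.5946 -0.0912  0.1051] q [ 1.810e-01  6.600e-02 -1.190e-01  1.000e-03 -1.386e+00  1.681e+00] F [-0.72 -0.7  -0.05] M [-0.216  0.169 -0.325] w 0.0137
tool x [ 0.958  0.288 -0.   ] z [-1.0e-04 -1.2e-03 -1.0e+00]
```

The wrist moment jumped from -0.03 to -0.33 N m after 3.9 to 4.0 rad, so the nut is at its end stop. I'll release, rise, and shut the fingers to press.

Call:
carry_out([
  [[0,0,0],[0,0,0]],
  [[0,0,0],[0,0,0]],
  [[0,0,0],[0,0,0]],
  [[0,0,0],[0,0,0]],
  [[0,0,-0.02],[0,0,0]],
  [[0,0,-0.025],[0,0,0]],
  [[0,0,-0.015],[0,0,0]],
], fingers=0.1)

```text
time: 11.7
tcp_pos: [0.5948, -0.091, 0.1689]
ee_rot: [0.99, 0.143, 0.0, 0.001]
contact_force: [0.0, -0.5, -0.7]
grip_width: 0.0383
```

Call:
carry_out([
  [[0,0,0],[0,0,0]],
  [[0,0,0],[0,0,0]],
  [[0,0,0],[0,0,0]],
  [[0,0,0],[0,0,0]],
  [[0,0,0],[0,0,0]],
  [[0,0,0],[0,0,0]],
  [[0,0,0],[0,0,0]],
  [[0,0,0],[0,0,0]],
], fingers=1)

```text
time: 12.7
tcp_pos: [0.5945, -0.0908, 0.1681]
ee_rot: [0.99, 0.143, -0.0, 0.001]
contact_force: [0.0, 0.3, 0.4]
grip_width: 0.0001
```

```bash
python3 -c "
from h import *
s=st([.5945,-.0911,.135])
i=manip.snapshot('scene'); save(i,'s4.png',(237,190,100,75),8); print(proj(i,s['tcp_pos'])-[237,190], proj(i,[.5945,-.0911,.123])-[237,190])"
```

```text
t 12.7 tcp [ 0.5945 -0.0908  0.1681] q [ 1.820e-01  4.600e-02 -2.400e-02  1.000e-03 -1.501e+00  1.675e+00] F [0.02 0.25 0.41] M [-0.053  0.01  -0.067] w 0.0001
tool x [ 0.959  0.283 -0.001] z [-6.0e-04 -1.1e-03 -1.0e+00]
delta tool [0.     0.0002 0.0331]
[48.81569446 39.57416844] [49.8124255  56.74970437]
```

View pics/s4.png

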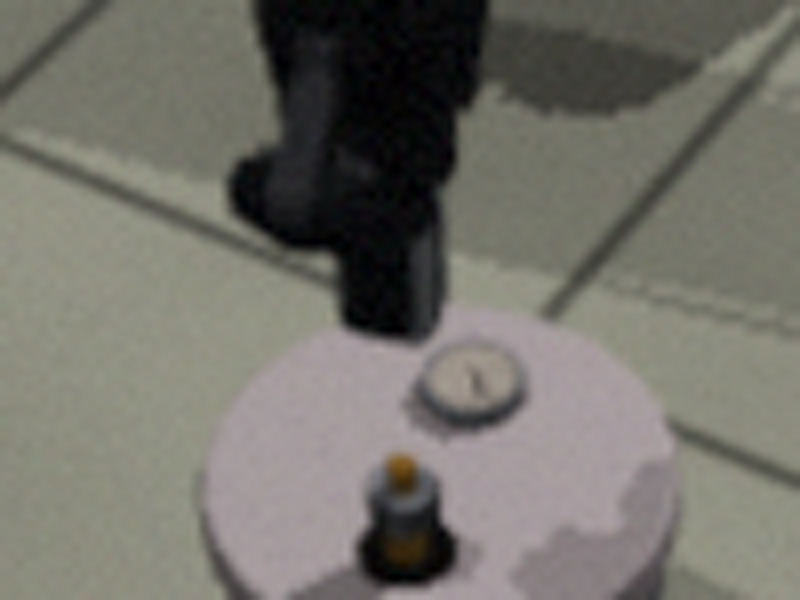

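The picture shows the nut clearly raised, with more stem visible below it. The tip top is at (287.2, 247.1) px, which fits z ≈ 0.123, and the closed fingertip is right above it.

Call:
carry_out([
  [[0,0,0.02],[0,0,0]],
  [[0,0,0.015],[0,0,0]],
  [[0,0,0.003],[0,0,0]],
  [[0,0,0],[0,0,0]],
])

```text
time: 13.25
tcp_pos: [0.5938, -0.0909, 0.1262]
ee_rot: [0.99, 0.143, -0.001, 0.0]
contact_force: [-0.4, -0.3, -0.4]
grip_width: -0.0001
```

```bash
python3 -c "
from h import *
s=st([.5945,-.0911,.125])"
```

```text
t 13.25 tcp [ 0.5938 -0.0909  0.1262] q [ 1.820e-01  5.800e-02 -8.900e-02  1.000e-03 -1.427e+00  1.675e+00] F [-0.42 -0.3  -0.38] M [-0.056 -0.019 -0.011] w -0.0001
tool x [ 0.959  0.283 -0.003] z [-0.0026 -0.0011 -1.    ]
delta tool [0.0006 0.0004 0.0012]
```

Call:
carry_out([
  [[0.0006,0.0003,0.001],[0,0,0]],
  [[0,0,0],[0,0,0]],
])

```text
time: 13.5
tcp_pos: [0.5949, -0.091, 0.1259]
ee_rot: [0.99, 0.143, -0.001, 0.001]
contact_force: [0.2, -0.8, 0.1]
grip_width: 0.0003
```

Call:
carry_out([
  [[0,0,0.001],[0,0,0]],
])

```text
time: 13.62
tcp_pos: [0.5951, -0.091, 0.1254]
ee_rot: [0.99, 0.143, -0.0, 0.001]
contact_force: [-0.1, 0.2, 0.2]
grip_width: 0.0001
```

Call:
carry_out([
  [[0,0,0.001],[0,0,0]],
])

```text
time: 13.75
tcp_pos: [0.5952, -0.091, 0.1245]
ee_rot: [0.99, 0.143, -0.0, 0.001]
contact_force: [0.1, 0.2, 0.3]
grip_width: -0.0003
```

Call:
carry_out([
  [[0,0,0.0005],[0,0,0]],
])

```text
time: 13.88
tcp_pos: [0.5952, -0.091, 0.1241]
ee_rot: [0.99, 0.143, -0.0, 0.001]
contact_force: [-0.5, -0.7, -0.6]
grip_width: 0.0001
```

Call:
carry_out([
  [[-0.0006,0,0.0008],[0,0,0]],
])

```text
time: 14.0
tcp_pos: [0.5947, -0.0912, 0.1233]
ee_rot: [0.99, 0.143, -0.0, 0.001]
contact_force: [-0.2, -0.2, 0.1]
grip_width: -0.0001
```

Call:
carry_out([
  [[0,0,0.0008],[0,0,0]],
])

```text
time: 14.12
tcp_pos: [0.5946, -0.0912, 0.1224]
ee_rot: [0.99, 0.143, -0.0, 0.001]
contact_force: [0.1, 0.2, 1.3]
grip_width: 0.0002
```

Call:
carry_out([
  [[0,0,0.0006],[0,0,0]],
])

```text
time: 14.25
tcp_pos: [0.5946, -0.0912, 0.1217]
ee_rot: [0.99, 0.143, -0.0, 0.001]
contact_force: [-0.8, 0.2, -0.5]
grip_width: -0.0003
```

Call:
carry_out([
  [[0,0,0.0006],[0,0,0]],
])

```text
time: 14.38
tcp_pos: [0.5946, -0.0913, 0.1214]
ee_rot: [0.99, 0.143, -0.0, 0.001]
contact_force: [-1.1, 0.5, 3.0]
grip_width: -0.0
```

Contact comes at about z = 0.1216 with 3 N. I'll press on in small steps.

Call:
carry_out([
  [[0,0,0.0006],[0,0,0]],
])

```text
time: 14.5
tcp_pos: [0.5947, -0.0913, 0.1211]
ee_rot: [0.99, 0.143, 0.0, 0.001]
contact_force: [-1.6, 0.8, 2.0]
grip_width: -0.0004
```

Call:
carry_out([
  [[0,0,0.0008],[0,0,0]],
])

```text
time: 14.62
tcp_pos: [0.5947, -0.0913, 0.1206]
ee_rot: [0.99, 0.143, 0.0, 0.001]
contact_force: [-1.4, 0.2, 3.3]
grip_width: -0.0
```

Call:
carry_out([
  [[0,0,0.0008],[0,0,0]],
])

```text
time: 14.75
tcp_pos: [0.5947, -0.0913, 0.1201]
ee_rot: [0.99, 0.143, 0.0, 0.001]
contact_force: [-1.8, 1.1, 2.8]
grip_width: 0.0001
```

Call:
carry_out([
  [[0,0,0.0006],[0,0,0]],
])

```text
time: 14.88
tcp_pos: [0.5947, -0.0913, 0.1198]
ee_rot: [0.99, 0.143, 0.0, 0.001]
contact_force: [-2.7, 0.1, 3.7]
grip_width: 0.0002
```

Call:
carry_out([
  [[0,0,0.0008],[0,0,0]],
])

```text
time: 15.0
tcp_pos: [0.5947, -0.0913, 0.1192]
ee_rot: [0.99, 0.143, 0.0, 0.001]
contact_force: [-2.5, 1.5, 4.9]
grip_width: -0.0002
```

Call:
carry_out([
  [[0,0,0.0008],[0,0,0]],
])

```text
time: 15.12
tcp_pos: [0.5948, -0.0913, 0.1187]
ee_rot: [0.99, 0.143, 0.001, 0.001]
contact_force: [-2.0, 0.8, 5.0]
grip_width: -0.0001
```

Call:
carry_out([
  [[0,0,0.0007],[0,0,0]],
])

```text
time: 15.25
tcp_pos: [0.5948, -0.0913, 0.1183]
ee_rot: [0.99, 0.143, 0.001, 0.001]
contact_force: [-3.5, 1.7, 5.2]
grip_width: -0.0
```

Call:
carry_out([
  [[0,0,0.0007],[0,0,0]],
])

```text
time: 15.38
tcp_pos: [0.5948, -0.0913, 0.1179]
ee_rot: [0.99, 0.143, 0.001, 0.001]
contact_force: [-3.3, 1.4, 6.0]
grip_width: 0.0001
```

Call:
carry_out([
  [[0,0,0.0006],[0,0,0]],
])

```text
time: 15.5
tcp_pos: [0.5948, -0.0914, 0.1178]
ee_rot: [0.99, 0.143, 0.001, 0.001]
contact_force: [-3.7, 1.1, 6.9]
grip_width: 0.0003
```

Call:
carry_out([
  [[0,0,0.0006],[0,0,0]],
])

```text
time: 15.62
tcp_pos: [0.5948, -0.0913, 0.1178]
ee_rot: [0.99, 0.143, 0.001, 0.001]
contact_force: [-3.6, 1.5, 7.0]
grip_width: -0.0002
```

The depth stopped at 0.1178 while the force rose to 7 N, so the pin is home. I'll hold there with the same small bias.

Call:
carry_out([
  [[0,0,0.0007],[0,0,0]],
  [[0,0,0.0007],[0,0,0]],
  [[0,0,0.0007],[0,0,0]],
])

```text
time: 16.0
tcp_pos: [0.5948, -0.0913, 0.1178]
ee_rot: [0.99, 0.143, 0.002, 0.002]
contact_force: [-4.6, 1.5, 6.3]
grip_width: -0.0002
```

Call:
carry_out([
  [[0,0,0.0007],[0,0,0]],
  [[0,0,0.0007],[0,0,0]],
  [[0,0,0.0007],[0,0,0]],
  [[0,0,0.0007],[0,0,0]],
  [[0,0,0.0007],[0,0,0]],
  [[0,0,0.0007],[0,0,0]],
])

```text
time: 16.75
tcp_pos: [0.5949, -0.0913, 0.1178]
ee_rot: [0.99, 0.144, 0.003, 0.002]
contact_force: [-4.4, 2.5, 6.9]
grip_width: -0.0003
```

Call:
carry_out([
  [[0,0,0.0007],[0,0,0]],
  [[0,0,0.0007],[0,0,0]],
  [[0,0,0.0007],[0,0,0]],
  [[0,0,0.0007],[0,0,0]],
  [[0,0,0.0007],[0,0,0]],
  [[0,0,0.0007],[0,0,0]],
  [[0,0,0.0007],[0,0,0]],
  [[0,0,0.0007],[0,0,0]],
])

```text
time: 17.75
tcp_pos: [0.5948, -0.0914, 0.1178]
ee_rot: [0.989, 0.145, 0.004, 0.003]
contact_force: [-3.6, 1.7, 6.2]
grip_width: -0.0004
```

That held about 2.3 s at a steady depth. Now I lift off.

Call:
carry_out([
  [[0,0,-0.002],[0,0,0]],
  [[0,0,-0.003],[0,0,0]],
  [[0,0,-0.01],[0,0,0]],
  [[0,0,-0.03],[0,0,0]],
  [[0,0,-0.04],[0,0,0]],
  [[0,0,0],[0,0,0]],
  [[0,0,0],[0,0,0]],
])

```text
time: 18.62
tcp_pos: [0.5942, -0.091, 0.2037]
ee_rot: [0.99, 0.144, 0.003, 0.002]
contact_force: [-0.1, 0.4, -1.0]
grip_width: -0.0001
```

```bash
python3 -c "
from h import *
s=st()
i=manip.snapshot('scene'); save(i,'s5full.png'); save(i,'s5.png',(237,190,100,75),8)
for l in('sippy_cup','glass_jar','pill_organiser','pot_lid'):
    q=manip.landmark_of('scene',l)[0]; print(l,round(q['p'],2),np.array(q['location'])*[640,480])"
```

```text
t 18.62 tcp [ 0.5942 -0.091   0.2037] q [ 0.184  0.035  0.027  0.005 -1.557  1.676] F [-0.11  0.37 -0.95] M [ 0.021 -0.006 -0.   ] w -0.0001
tool x [0.958 0.285 0.006] z [ 0.007 -0.004 -1.   ]
sippy_cup 0.64 [164.608 349.68 ]
glass_jar 0.6 [345.216 172.08 ]
pill_organiser 0.98 [350.72  342.096]Traceback (most recent call last):
  File "<string>", line 6, in <module>
    q=manip.landmark_of('scene',l)[0]; print(l,round(q['p'],2),np.array(q['location'])*[640,480])
      ~~~~~~~~~~~~~~~~~~~~~~~~~~~~^^^
IndexError: list index out of range
```

View pics/s5.png

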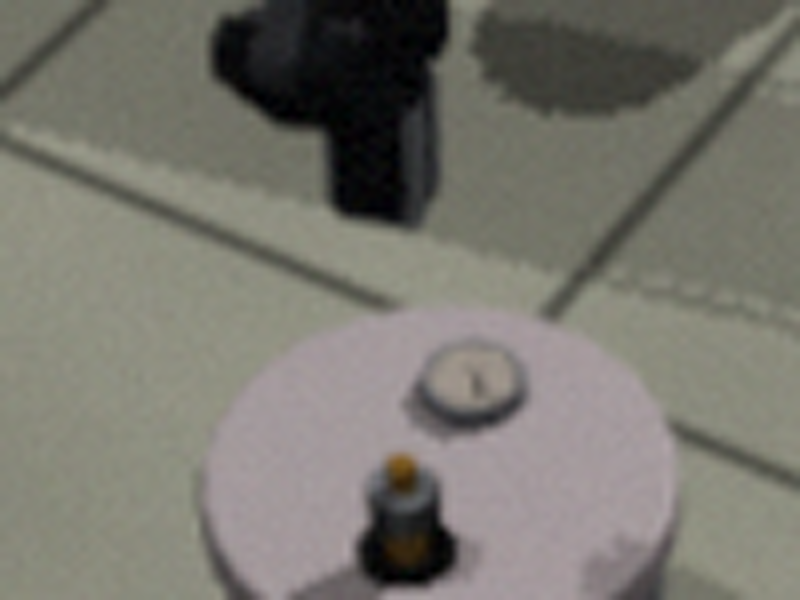

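The tip is back up at (287, 247) px, the same as before the press. The pin is upright, the nut is still raised, and the arm is clear.

```bash
python3 -c "
from bench import manip
print(manip.sign_off())"
```

```text
the job is handed in; nothing more can be done
None
```

The job is done and handed in at about 19 s of the 69 s allowed: the lock nut is fully unscrewed, and the valve was pressed home, held and released.

- **Lock nut:** I turned it anticlockwise about 3.9–4.0 rad in one grip. The wrist moment then jumped from 0.03 to 0.33 N m, which I took as the end stop. The picture showed the nut raised.
- **Valve press:** With closed fingertips, first contact was at about z = 0.1216 m. The depth stopped at 0.1178 m, a travel of about 3.8 mm (nominal 3.5 mm). It stayed there for about 2.3 s. Readings were 6–7 N downward with up to about 5 N sideways, which is friction and still well below the 14 N bending limit.
- **Last checks:** After lifting, the tip is back at the same pixel as before the press, the pin is upright and the arm touches nothing. The sippy cup, jar and pill organiser are within about 3 px of where they started.
- **Failed check:** The network did not find the pot lid in the last picture. I did not check it any other way, but the arm never came near it.

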